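# Set up the jig tray for drilling scissor blanks

### The job

Pull the tray of the wooden cabinet out to its stop and leave it fully out. Draw the drilling plate out from under the low steel rack by its tab, set it down flat on the open bench clear of the rack and let go of it, then take it by its rib and lower it, tab towards the tray's handle, over the two pins in the tray until it lies flush on the tray floor. Do not drop the plate, and leave all the other things on the bench, the rack and the cabinet where they are.

Things in the scene. Friction and masses are not known exactly. Their poses are not given: they have to be found in the camera images.
- cabinet: fixed low wooden cabinet, 235 deep (x) x 148 wide (y) x 105 high. Origin on the bench under the middle of its front edge: the body reaches from x = 0 to x = +235 in its own frame and the tray slides out along its own -x. Stands left or right of the rack.
- tray (a joint): how far the wooden tray is pulled out of the cabinet, m: 0 shut, 0.175 at its stop. Needs about 2 N (8 N s/m damping on top), has no spring; may start a little open. In it, behind its front panel, two wooden blocks 24 high (x = -98 to -52, |y| = 18 to 52 from the seat) leave a 36 wide gap for the plate's tab, with no room for fingers.
- handle (a point): middle of the tray's handle: a level steel bar 90 long (along y), 12 x 12 thick, 75 above the bench, on two posts 40 either side of its middle. It is 36 in front of the tray's wooden front panel (16 thick, 136 wide, top 90 above the bench), and 52 in front of the cabinet's front edge when the tray is shut. Moves with the tray; axes as the cabinet's.
- seat (a point): point on the tray floor midway between its two pins, where the plate's origin must come; 30 above the bench, 110 behind the inner face of the front panel. Moves with the tray, axes as the cabinet's (x into the cabinet, handle towards -x). At the stop the whole seat lies in front of the cabinet. The tray is 104 wide inside, its sides 36 above its floor.
- pin_thin (a point): foot of the thin one of two upright steel pins fixed on the tray floor; it stands at x = -32 from the seat (towards the handle) and is 9 in diameter; the thick one stands at x = +32 and is 14 in diameter. Both are 22 high, the last 7 mm tapering by 3 mm in radius. Moves with the tray.
- rack: fixed low steel rack (a bridge): a top 100 deep (x) x 140 wide (y) x 8 thick, its underside 50 and its top 58 above the bench, on two 8 thick side walls (124 between them), open at front and back. Origin on the bench under its centre; its front (-x) faces roughly the robot.
- plate: loose aluminium drilling plate, 0.2 to 0.42 kg. Base 90 (x) x 60 (y) x 10 thick, through holes of 16 at x = +32 and of 11 at x = -32 on its centre line, a rib on its middle, a tab at its -x end. Origin at the centre of its underside, z up. Lies flat on the bench under the rack with only the tab out at the rack's front. Fits the pins one way round only.
- rib (a point): point on the plate's centre 34 above its underside: where to take the rib. The rib is 36 long (x), 12 wide (y), and stands 30 above the plate's upper face, its top 40 above the plate's underside.
- tab (a point): point in the middle of the plate's tab, 78 from the plate's origin along its -x and 9 above its underside. The tab is a bar 20 wide (y) and 18 high, reaching from the plate's edge at x = -45 to x = -95.
- oil: bystander: closed bottle, 48 diameter, 130 high; origin at the centre of its underside
- cup: bystander: open steel cup, 54 diameter, 55 high; origin at the centre of its underside
- hammer: bystander: hammer lying on the bench; origin under its middle
- stone: bystander: grey whetstone 150 x 50 x 25; origin at the centre of its underside
- file_block: bystander: wooden block 30 x 100 x 18 lying on top of the rack, on its rear half; origin at the centre of its underside
- tin: bystander: round steel tin, 60 diameter, 45 high, on top of the cabinet; origin at the centre of its underside
- weight: bystander: upright brass cylinder, 28 diameter, 35 high, in front of the rack beside the plate's way out; origin at the centre of its underside
- wedge: bystander: wooden block 60 x 26 x 22, in front of the rack beside the plate's way out; origin at the centre of its underside

How it is judged:
By the outcome, as a careful person would: the job done as asked, in the order asked, and still so for the second after the job is handed in, with the robot touching nothing.
It also fails if it takes over 69 s, if anything falls off the work surface, if the arm or the gripper's body presses on something with over 40 N, if the wrist force passes 120 N, or if a joint passes its speed limit or range.

### The arm

A 7-joint arm with a two-finger parallel gripper is mounted at the origin on the work surface. World frame = base frame: x ahead of the robot, y to its left, z up, the work surface at z = 0. Lengths are in m, angles in degrees, forces in N, time in s.
With the tool pointing down it reaches from about 0.425 to 0.875 m from the base axis. Payload 4.7 kg.
Tool frame: the origin (TCP) lies at the very end of the fingers, on their centre line; the grasp point (between the pads) lies env.hold_point_z behind it (env.hold_point_z is the distance from the TCP to the grasp point, in m); z points along the fingers, y is the line along which they close (so a half turn about z gives the same grasp; the last joint's range is limited). The gripper opens to 87 mm and grips with 3 to 60 N. Pads are 19 mm wide; open, the fingers measure 117 mm over their backs; the gripper's body (75 mm by 190 mm) begins 51 mm behind the grasp point.
Start: joints at [-72.015, 18.392, -4.016, 83.108, 1.295, 78.541, -3.26], TCP at [0.192, 0.621, 0.197] pointing down, gripper open.
Joint ranges: [-163.93, 163.93], [-17.29, 119.83], [-79.2, 71.16], [3.27, 140.29], [-89.18, 269.18], [5.43, 117.66], [-154.24, 154.24]. Speed limits (degrees/s): [147.25, 147.25, 180, 180, 180, 180, 180].

### API

Orientations are given as [roll, pitch, yaw] about the fixed x, y, z axes, in that order (R = Rz(yaw) Ry(pitch) Rx(roll)).
In Python, from cell import env gives the robot as it stands.
- The arm moves only by the shell command python3 -m jog 'ROWS' [FORCE]. ROWS is JSON, a list of rows, each an object with "dp": the shift along the tool's x, y, z in cm, a list of three; "twist": the turn about the tool's z in degrees; "fingers": the opening, from 0 (shut) to 1 (fully open). A call has 1 to 8 rows; each row is the pose to reach, as a shift and turn from the pose commanded when the call began, along the tool's axes at that moment; what a row does not reach only later rows make up. A row lasts 1/8 s, in which the tool goes at most 62.5 mm and 10.7 degrees, less where a joint would pass 70% of its speed; a pose out of reach is approached as far as the arm can. A call with a gripper value outside its range is refused whole. The fingers move at their own pace and stop on an object; FORCE is the grip in N (left out, the last holds). Time passes only in rows, so rows that repeat a pose let the fingers close. It gives the time, the measured TCP pose, the force, the opening and the grip force at its end, in the units of the state.
- env.get_obs(): the state, without advancing time (a new reading comes with each control period).
- env.read_camera(name): name is "side" or "top" or "wrist"; returns a dict with "pixels" (480x640x3 uint8, blue, green, red), "depth" (480x640 float32, m along the optical axis (not along the pixel's ray), 0 where there is no reading), "fx", "fy", "cx", "cy" (pixels), "rvec" (rotation vector, rad) and "tvec" (3), from world to camera coordinates, as OpenCV has them. Camera axes: x right, y down, z forward; pixel columns grow to the right and rows downward; lengths in m; the calibration is good to about 2 mm. A picture is of the moment at which its call begins.
- env.sign_off(): hands the job in; it is judged then, once.
The state is a dict: "time_s": time; "qpos": joint angles; "joint_velocities": joint speeds; "effort": joint torques, N m; "tool_pos": TCP position; "tool_rot": TCP orientation; "force": force on the tool from outside, world axes, zero at the start; "wrist_torque": the same for the moment, N m; "grip_width": finger opening in m; "grasp_force": force on a finger pad.
Only numpy, scipy, OpenCV 4.12 (cv2) and the standard library are available. Lean on these libraries where they do the work, as an engineer would, in place of code of your own. Each camera call takes 0.05 s, during which the arm holds its last target. There are 200 camera calls.

## Working session

There is one attempt and no reset: what is moved stays moved. The work goes in short steps, Python scripts to look and compute and a shell command to move; the robot and the scene stay as the last step left them, time stands still between calls to the robot, and variables do not carry over. Pictures are saved under pics/ and viewed, at most 10 in all, crops included, and the job is handed in when it is done.

```bash
ls; mkdir -p pics
cat > h.py <<'E'
import numpy as np, cv2, pickle
from cell import env
from scipy.spatial.transform import Rotation as R
def snap(n,tag):
    c=env.read_camera(n); cv2.imwrite(f'pics/{tag}.png',c['pixels']); pickle.dump(c,open(f'{tag}.pkl','wb')); return c
def load(tag): return pickle.load(open(f'{tag}.pkl','rb'))
def w(c,u,v,z=None):
    M=cv2.Rodrigues(np.array(c['rvec'],float))[0]; t=np.array(c['tvec'],float).ravel()
    ray=np.array([(u-c['cx'])/c['fx'],(v-c['cy'])/c['fy'],1.])
    o=-M.T@t; d=M.T@ray
    s=c['depth'][int(round(v)),int(round(u))] if z is None else (z-o[2])/d[2]
    return o+s*d
def cloud(c):
    M=cv2.Rodrigues(np.array(c['rvec'],float))[0]; t=np.array(c['tvec'],float).ravel()
    v,u=np.mgrid[:480,:640]; D=c['depth']
    P=np.stack([(u-c['cx'])/c['fx']*D,(v-c['cy'])/c['fy']*D,D],-1)
    return (P-t)@M
def totool(target,rot=None):
    o=env.get_obs(); Rm=R.from_euler('xyz',o['tool_rot'],degrees=True).as_matrix()
    return 100*Rm.T@(np.array(target)-np.array(o['tool_pos']))
E
python3 - <<'E'
from h import *
print(env.get_obs(), env.hold_point_z)
for n in('top','side'): snap(n,n+'0')
c=load('top0');s=load('side0')
print(-cv2.Rodrigues(c['rvec'])[0].T@c['tvec'],-cv2.Rodrigues(s['rvec'])[0].T@s['tvec'])
E
```

```text
pics
{'time_s': 0.0, 'qpos': array([-72.01599515,  18.43746031,  -4.01486898,  83.17347642,
         1.29414476,  78.54171746,  -3.25965182]), 'joint_velocities': array([-0.1316323 , -0.10692038, -0.02388167, -0.15126172,  0.01333174,
        0.01862323,  0.05784227]), 'effort': array([-3.92361089e-04, -4.91282845e+01, -4.04031146e-01, -3.12536752e+01,
       -6.39715372e-02,  4.37125191e-02,  1.63965565e-04]), 'tool_pos': array([0.19182821, 0.62042444, 0.19559209]), 'tool_rot': array([-1.79892538e+02,  5.13654089e-03,  1.62825267e+02]), 'force': array([ 0.29897229,  0.0631817 , -0.24246242]), 'wrist_torque': array([-0.01909861, -0.03954947, -0.0135747 ]), 'grasp_force': 0.0, 'grip_width': 0.08696722509260596} 0.0187
[0.28227807 0.01336103 1.82520617] [0.27699783 1.09731046 0.9987896 ]
```

View pics/top0.png

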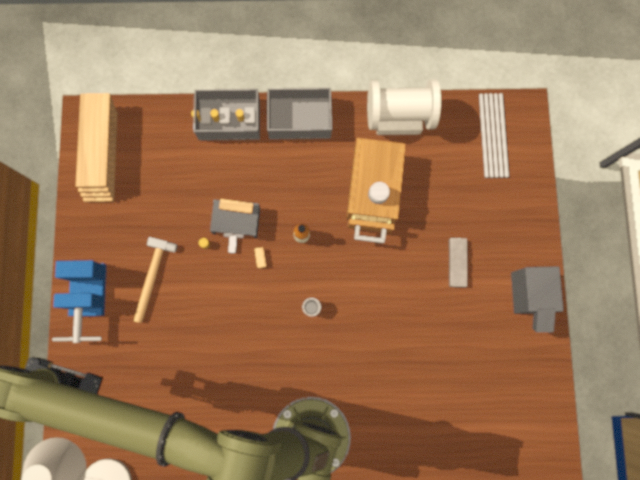

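View pics/side0.png

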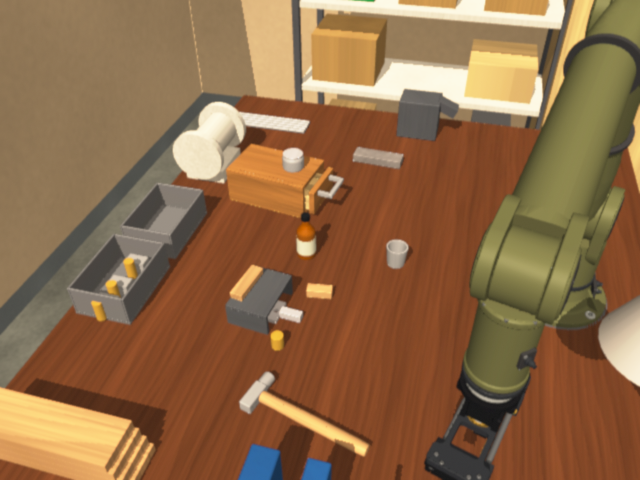

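The top view shows the rack at (235,217) with the tab at (233,244), the cabinet at (377,180) with its handle at (370,239), the oil bottle at (302,233), the cup at (312,307), the weight at (204,243) and the wedge at (261,258). I'll enlarge the working area.

Run:
```python
from h import *
c=load('top0'); p=c['pixels'][190:275,185:300]
q=c['pixels'][130:250,335:425]
a=cv2.resize(p,None,fx=5,fy=5,interpolation=cv2.INTER_CUBIC); b=cv2.resize(q,None,fx=5,fy=5,interpolation=cv2.INTER_CUBIC)
cv2.imwrite('pics/a.png',a);
b=cv2.resize(q,None,fx=4,fy=4,interpolation=cv2.INTER_CUBIC)
o=np.zeros((480,360+425,3),np.uint8)
a=cv2.resize(p,(420,310),interpolation=cv2.INTER_CUBIC)
o[:480,:360]=b; o[:310,361:781]=a
cv2.imwrite('pics/crop0.png',o)
for n,u,v in [('handle',370,239),('rack',228,222),('tab',233,245),('oil',302,229),('wedge',261,258),('weight',204,243),('cup',312,307),('cabtop',377,160),('bench',330,260)]: print(n,w(c,u,v).round(3))
P=cloud(c)
def rect(m,name):
    m2=m.astype(np.uint8);pts=P[m][:,:2].astype(np.float32)
    print(name,m.sum(),pts.mean(0).round(4),P[m][:,2].mean().round(4),cv2.minAreaRect(pts*1000))
v,u=np.mgrid[:480,:640]
Z=P[...,2]
reg=lambda a,b,c_,d:(u>=a)&(u<=b)&(v>=c_)&(v<=d)
rect(reg(340,410,135,225)&(Z>.098)&(Z<.112),'cabtop')
rect(reg(350,390,224,250)&(Z>.06)&(Z<.085),'handle')
rect(reg(205,265,195,240)&(Z>.05)&(Z<.066),'racktop')
rect(reg(220,245,236,256)&(Z>.010)&(Z<.03),'tab')
```

```text
handle [ 0.583 -0.185  0.081]
rack [0.647 0.245 0.059]
tab [0.582 0.235 0.019]
oil [0.609 0.019 0.123]
wedge [0.539 0.147 0.025]
weight [0.586 0.321 0.04 ]
cup [ 0.386 -0.008  0.009]
cabtop [ 0.825 -0.213  0.097]
bench [ 0.533 -0.067 -0.006]
cabtop 3034 [ 0.7704 -0.2092] 0.105 ((754.90771484375, -208.53323364257812), (148.98011779785156, 265.2147521972656), 81.94801330566406)
handle 248 [ 0.6017 -0.1868] 0.0778 ((602.2129516601562, -187.016845703125), (123.13108825683594, 53.639930725097656), 88.33280944824219)
racktop 1062 [0.653  0.2269] 0.0584 ((662.57958984375, 225.822509765625), (141.04701232910156, 100.17222595214844), 83.36253356933594)
tab 118 [0.5862 0.2351] 0.0184 ((584.03173828125, 229.89889526367188), (60.09220886230469, 51.03086853027344), 32.23455047607422)
```

View pics/crop0.png

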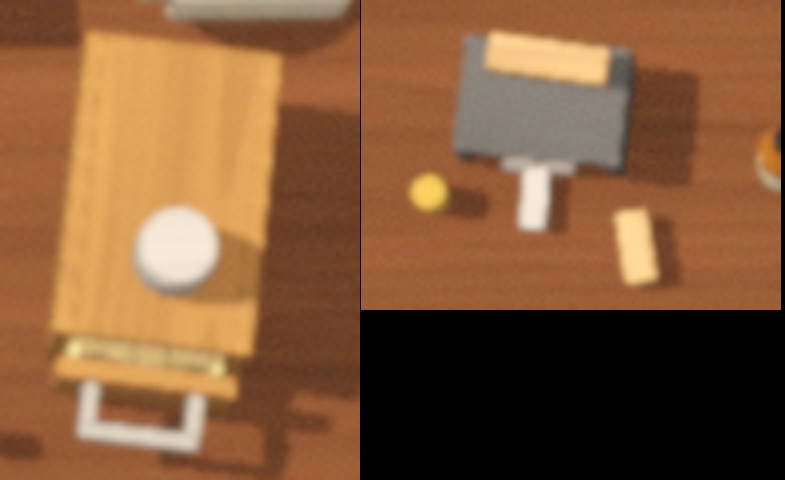

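The crop shows the cabinet and its slightly open tray turned about -7°, with the handle bar running from (78,432) to (200,445) in the crop. The tab runs from (538,165) to (533,230).

```bash
cat >> h.py <<'E'
def go(p,yaw=None):
    o=env.get_obs(); d=totool(p); print('dp',d.round(2),'twist',None if yaw is None else round((o['tool_rot'][2]-yaw+180)%360-180,2),'now',np.round(o['tool_pos'],4),np.round(o['tool_rot'],1),'t',round(o['time_s'],2),'q',o['qpos'].round(0))
E
python3 - <<'E'
from h import *
c=load('top0')
A=lambda x,y,z:w(c,335+x/4,130+y/4,z)
B=lambda x,y,z:w(c,185+(x-361)/3.652,190+y/3.647,z)
l,r=A(82,431,.081),A(200,444,.081); print('handle',l,r,(l+r)/2,np.degrees(np.arctan2(*(l-r)[:2]))*-1)
fl,fr=A(50,329,.105),A(255,355,.105);print('cabfront',fl,fr,(fl+fr)/2,-np.degrees(np.arctan2(*(fl-fr)[:2])))
print('tin',A(178,245,.15))
t0,t1=B(538,170,.018),B(533,230,.018);print('tab',t0,t1,np.degrees(np.arctan2(*(t0-t1)[1::-1])))
for n,x,y,z in[('weight',429,192,.035),('wedge',636,246,.022)]:print(n,B(x,y,z))
go([.58,-.185,.25],82)
E
python3 -m jog '[{"dp":[0,0,-5]}]'
```

```text
handle [ 0.58757536 -0.14150474  0.081     ] [ 0.57618239 -0.22992167  0.081     ] [ 0.58187888 -0.1857132   0.081     ] -7.342388807387674
cabfront [ 0.66119789 -0.11783411  0.105     ] [ 0.63881885 -0.27027566  0.105     ] [ 0.65000837 -0.19405488  0.105     ] -8.351597422390379
tin [ 0.71268649 -0.20999062  0.15      ]
tab [0.60851046 0.23348671 0.018     ] [0.55668181 0.23752155 0.018     ] -4.451478775509753
weight [0.58806005 0.32339297 0.035     ]
wedge [0.54090047 0.14971311 0.022     ]
dp [-60.87 -65.5   -5.32] twist 80.83 now [0.1919 0.6205 0.1957] [-179.9    0.   162.8] t 0.1 q [-72.  18.  -4.  83.   1.  79.  -3.]validation failed for argument at $[0]...
```

```bash
python3 -m jog '[{"dp":[0,0,-3],"twist":10,"fingers":1},{"dp":[-3,-4,-5],"twist":20,"fingers":1},{"dp":[-7,-8,-5],"twist":30,"fingers":1},{"dp":[-11,-12,-5],"twist":40,"fingers":0.6},{"dp":[-15,-16,-5],"twist":50,"fingers":0.42},{"dp":[-19,-20.5,-5],"twist":60,"fingers":0.42},{"dp":[-23,-25,-5],"twist":70,"fingers":0.42},{"dp":[-27,-29,-5],"twist":80,"fingers":0.42}]'
python3 -c "
from h import *
go([.52,-.18,.25],82)"
```

```text
time_s: 1.1
tool_pos: [0.3647, 0.262, 0.2465]
tool_rot: [-180.0, -0.0, 82.5]
force: [1.6, 0.3, 0.1]
grip_width: 0.0451
grasp_force: 0.0
dp [-41.79  21.18  -0.37] twist 0.48 now [0.3647 0.262  0.2465] [-180.    -0.    82.5] t 1.1 q [-56.  -8.  15. 106.   2.  82. -49.]
```

```bash
python3 -m jog '[{"dp":[-5,2.6,0],"twist":0,"fingers":0.42},{"dp":[-10,5.2,0],"twist":0,"fingers":0.42},{"dp":[-15.5,8,0],"twist":0,"fingers":0.42},{"dp":[-21,10.6,0],"twist":0,"fingers":0.42},{"dp":[-26.5,13.3,0],"twist":0,"fingers":0.42},{"dp":[-32,16,0],"twist":0,"fingers":0.42},{"dp":[-37.5,19,0],"twist":0,"fingers":0.42},{"dp":[-41.8,21.2,0],"twist":0.5,"fingers":0.42}]'
python3 -c "
from h import *
go([.58,-.185,.1],82)
c=snap('wrist','w1');print(-cv2.Rodrigues(c['rvec'])[0].T@c['tvec'],cv2.Rodrigues(c['rvec'])[0].round(2))"
```

```text
time_s: 2.1
tool_pos: [0.5226, -0.1795, 0.2468]
tool_rot: [180.0, 0.0, 82.2]
force: [-0.6, 1.1, -0.9]
grip_width: 0.0367
grasp_force: 0.0
dp [ 0.23  5.75 14.68] twist 0.24 now [ 0.5226 -0.1795  0.2468] [180.    0.   82.2] t 2.1 q [-33.   7.  53.  94.  -5.  82.  14.]
[ 0.53369501 -0.09578962  0.43407269] [[ 0.99 -0.14  0.  ]
 [-0.13 -0.94  0.31]
 [-0.04 -0.3  -0.95]]
```

View pics/w1.png

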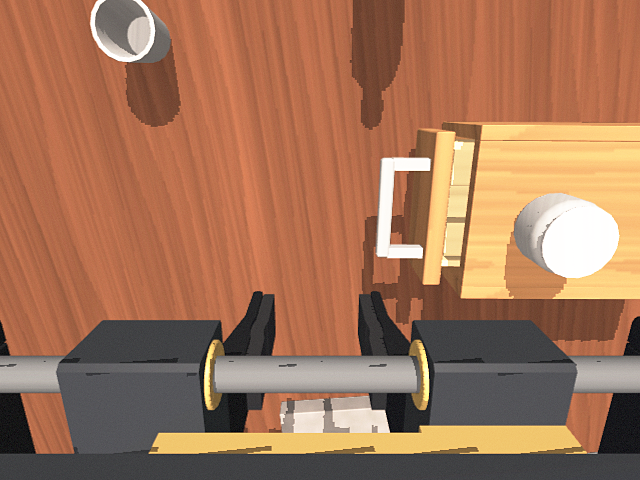

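The wrist view shows the handle bar's top running from about (386,158) to (382,257), and the tin at (578,240). The fingers are clear.

Run:
```python
from h import *
c=load('w1')
l=(w(c,381,160,.081)+w(c,391,160,.081))/2; r=(w(c,378,256,.081)+w(c,388,256,.081))/2
print(l,r,np.linalg.norm(l-r),'mid',(l+r)/2,'yaw',-np.degrees(np.arctan2(*(l-r)[:2])),'depth z',w(c,385,205))
p=[w(c,436,130,.09),w(c,424,283,.09),w(c,453,130,.09),w(c,440,283,.09)];print(np.round(p,4))
f=[w(c,482,135,.105),w(c,462,296,.105)];print(np.round(f,4),-np.degrees(np.arctan2(*(f[1]-f[0])[:2])))
print('tin',w(c,580,240,.15),w(c,541,240,.15))
```

```text
[ 0.58724258 -0.14310146  0.081     ] [ 0.57724469 -0.2290218   0.081     ] 0.08650007678113521 mid [ 0.58224363 -0.18606163  0.081     ] yaw -6.637219872804671 depth z [ 0.58319528 -0.18203699  0.08026116]
[[ 0.628  -0.1235  0.09  ]
 [ 0.6108 -0.2567  0.09  ]
 [ 0.6416 -0.1254  0.09  ]
 [ 0.6253 -0.2587  0.09  ]]
[[ 0.6591 -0.1309  0.105 ]
 [ 0.6399 -0.2667  0.105 ]] 171.94466166441416
tin [ 0.71151218 -0.21017098  0.15      ] [ 0.6834494  -0.20631336  0.15      ]
```

```bash
python3 -m jog '[{"dp":[0.1,2.8,3],"twist":0,"fingers":0.42},{"dp":[0.15,5.6,7],"twist":0,"fingers":0.42},{"dp":[0.15,5.6,11],"twist":0,"fingers":0.42},{"dp":[0.15,5.6,14],"twist":0,"fingers":0.42},{"dp":[0.15,5.6,16],"twist":0,"fingers":0.42},{"dp":[0.15,5.6,17.5],"twist":0,"fingers":0.42},{"dp":[0.15,5.6,18.5],"twist":0,"fingers":0.42},{"dp":[0.15,5.6,18.5],"twist":0,"fingers":0.42}]'
python3 -c "
from h import *
go([.578,-.1855,.062],82)"
```

```text
time_s: 3.15
tool_pos: [0.5781, -0.1829, 0.0615]
tool_rot: [-180.0, -0.0, 82.3]
force: [-0.0, 0.4, 0.0]
grip_width: 0.0364
grasp_force: 0.0
dp [-0.26  0.03 -0.05] twist 0.33 now [ 0.5781 -0.1829  0.0615] [-180.    -0.    82.3] t 3.15 q [-24.  25.  49. 100. -21.  65.  24.]
```

```bash
python3 -m jog '[{"dp":[0,-1,0],"twist":0,"fingers":0.42},{"dp":[0,-3,0],"twist":0,"fingers":0.42},{"dp":[0,-5.5,0],"twist":0,"fingers":0.42},{"dp":[0,-8,0],"twist":0,"fingers":0.42},{"dp":[0,-10.5,0],"twist":0,"fingers":0.42},{"dp":[0,-13,0],"twist":0,"fingers":0.42},{"dp":[0,-14.5,0],"twist":0,"fingers":0.42},{"dp":[0,-15,0],"twist":0,"fingers":0.42}]'
python3 -m jog '[{"dp":[0,-0.4,0],"twist":0,"fingers":0.42},{"dp":[0,-0.8,0],"twist":0,"fingers":0.42},{"dp":[0,-1.2,0],"twist":0,"fingers":0.42},{"dp":[0,-1.2,0],"twist":0,"fingers":0.42}]'
```

```text
time_s: 4.15
tool_pos: [0.4289, -0.1625, 0.062]
tool_rot: [179.9, -0.1, 82.3]
force: [0.3, 0.3, 0.1]
grip_width: 0.0363
grasp_force: 0.0
time_s: 4.65
tool_pos: [0.4174, -0.1614, 0.0616]
tool_rot: [-180.0, -0.0, 82.3]
force: [0.6, 0.5, -0.6]
grip_width: 0.0367
grasp_force: 0.0
```

```bash
python3 -m jog '[{"dp":[0,-0.3,0],"twist":0,"fingers":0.42},{"dp":[0,-0.6,0],"twist":0,"fingers":0.42},{"dp":[0,-0.6,0],"twist":0,"fingers":0.42}]'
python3 -m jog '[{"dp":[0,-0.3,0],"twist":0,"fingers":0.42},{"dp":[0,-0.6,0],"twist":0,"fingers":0.42}]'
python3 -c "
from h import *
c=snap('side','s1'); print(env.get_obs()['qpos'])
cv2.imwrite('pics/s1c.png',cv2.resize(c['pixels'][120:300,220:440],None,fx=3,fy=3,interpolation=cv2.INTER_CUBIC))"
```

```text
time_s: 5.03
tool_pos: [0.4114, -0.1605, 0.0616]
tool_rot: [-180.0, -0.0, 82.3]
force: [-0.4, -0.2, 0.4]
grip_width: 0.0369
grasp_force: 0.0
time_s: 5.28
tool_pos: [0.4055, -0.1598, 0.0616]
tool_rot: [-180.0, 0.0, 82.3]
force: [-0.3, -0.4, 0.3]
grip_width: 0.0367
grasp_force: 0.0
[-37.15283266  -4.3954529   54.41741022 122.96130711   4.12048751
  59.6968357    7.41352963]
```

View pics/s1c.png

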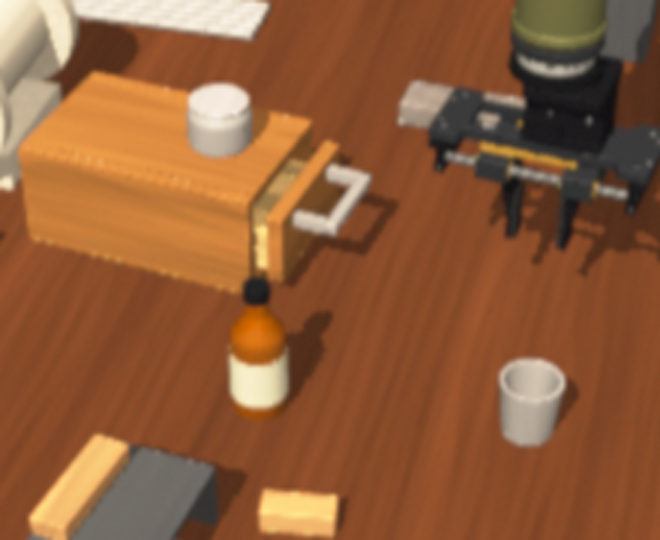

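The tray did not move: the handle is still near the cabinet at crop (345,200), and the fingers came away empty. I'll check the TCP and handle geometry in this picture.

Run:
```python
from h import *
s=load('s1'); o=env.get_obs(); print(o['tool_pos'])
K=np.array([[s['fx'],0,s['cx']],[0,s['fy'],s['cy']],[0,0,1]])
pr=lambda p:cv2.projectPoints(np.array([p],float),np.array(s['rvec']),np.array(s['tvec']),K,None)[0].ravel()
for p in (o['tool_pos'],o['tool_pos']+[.018,-.002,0],o['tool_pos']-[.018,-.002,0],[.582,-.186,.081],[.587,-.141,.081],[.577,-.231,.081]):
    q=pr(p); print(np.round(p,3),q.round(1),((q-[220,120])*3).round(0))
l,r=[w(s,220+x/3,120+y/3,.081) for x,y in((330,222),(362,180))];print('handle now',l,r)
```

```text
[ 0.40502836 -0.15964456  0.0615307 ]
[ 0.405 -0.16   0.062] [398.9 206.6] [537. 260.]
[ 0.423 -0.162  0.062] [392.4 205.1] [517. 255.]
[ 0.387 -0.158  0.062] [405.6 208. ] [557. 264.]
[ 0.582 -0.186  0.081] [336.8 185.5] [350. 197.]
[ 0.587 -0.141  0.081] [330.9 194.6] [333. 224.]
[ 0.577 -0.231  0.081] [342.3 176.8] [367. 171.]
handle now [ 0.59008915 -0.14297403  0.081     ] [ 0.57790032 -0.21470427  0.081     ]
```

Run:
```python
from h import *
s=load('s1')
P=cloud(s); C=s['pixels'].astype(int)
v,u=np.mgrid[:480,:640]
m=(u>383)&(u<418)&(v>165)&(v<215)&(C.max(-1)<60)
Q=P[m]; k=(np.abs(Q[:,0]-.405)<.08)&(np.abs(Q[:,1]+.16)<.05); Q=Q[k]
i=np.argsort(Q[:,2])[:12]; print(Q[i].round(3))
c=load('w1');K=np.array([[c['fx'],0,c['cx']],[0,c['fy'],c['cy']],[0,0,1]])
for z in (.2468,.267):
  print(cv2.projectPoints(np.array([[.5226,-.1795,z]]),np.array(c['rvec']),np.array(c['tvec']),K,None)[0])
P=cloud(c);C=c['pixels'].astype(int);m=(u>240)&(u<400)&(v>285)&(v<315)&(C.max(-1)<60)&(P[...,2]>.1)
Q=P[m];print(Q[np.argsort(Q[:,2])[:8]].round(3))
```

```text
[[ 0.384 -0.148  0.089]
 [ 0.387 -0.148  0.092]
 [ 0.433 -0.154  0.092]
 [ 0.431 -0.158  0.093]
 [ 0.43  -0.153  0.093]
 [ 0.381 -0.156  0.093]
 [ 0.384 -0.146  0.093]
 [ 0.387 -0.15   0.094]
 [ 0.382 -0.146  0.094]
 [ 0.388 -0.153  0.094]
 [ 0.379 -0.164  0.095]
 [ 0.385 -0.148  0.095]]
[[[316.73184544 289.28341403]]]
[[[316.81724306 307.81779723]]]
[[ 0.549 -0.173  0.271]
 [ 0.548 -0.173  0.272]
 [ 0.499 -0.166  0.272]
 [ 0.497 -0.166  0.272]
 [ 0.499 -0.166  0.272]
 [ 0.505 -0.168  0.272]
 [ 0.544 -0.174  0.272]
 [ 0.501 -0.168  0.272]]
```

Depth puts the finger tips about 25 mm above the reported TCP. I'll check by lowering onto the open bench beneath.

```bash
python3 -m jog '[{"dp":[0,0,2.5],"twist":0,"fingers":0.42},{"dp":[0,0,5],"twist":0,"fingers":0.42},{"dp":[0,0,5.7],"twist":0,"fingers":0.42},{"dp":[0,0,5.8],"twist":0,"fingers":0.42}]'
python3 -m jog '[{"dp":[0,0,0.15],"twist":0,"fingers":0.42},{"dp":[0,0,0.3],"twist":0,"fingers":0.42}]'
python3 - <<'E'
from h import *
s=snap('side','s2');o=env.get_obs();print(o['tool_pos'],o['force'])
P=cloud(s);C=s['pixels'].astype(int);v,u=np.mgrid[:480,:640]
m=(np.abs(P[...,0]-.405)<.06)&(np.abs(P[...,1]+.155)<.025)&(C.max(-1)<60)&(P[...,2]>.0)
Q=P[m];print(Q[np.argsort(Q[:,2])[:8]].round(3))
E
```

```text
time_s: 5.82
tool_pos: [0.4055, -0.1599, 0.0037]
tool_rot: [-180.0, 0.0, 82.3]
force: [0.3, -0.6, -0.1]
grip_width: 0.0364
grasp_force: 0.0
time_s: 6.08
tool_pos: [0.4064, -0.1597, 0.0012]
tool_rot: [179.9, -0.0, 82.3]
force: [0.6, 0.7, -0.3]
grip_width: 0.0363
grasp_force: 0.0
[ 0.40612832 -0.15964115  0.00094317] [ 0.19051028  0.22270888 -0.40514709]
[[ 0.382 -0.154  0.028]
 [ 0.384 -0.149  0.028]
 [ 0.381 -0.161  0.03 ]
 [ 0.387 -0.147  0.033]
 [ 0.434 -0.153  0.033]
 [ 0.386 -0.142  0.033]
 [ 0.432 -0.156  0.034]
 [ 0.384 -0.145  0.034]]
```

```bash
python3 -m jog '[{"dp":[0,0,0.4],"twist":0,"fingers":0.42},{"dp":[0,0,0.8],"twist":0,"fingers":0.42},{"dp":[0,0,1.2],"twist":0,"fingers":0.42},{"dp":[0,0,1.4],"twist":0,"fingers":0.42}]'
python3 -m jog '[{"dp":[0,0,0.2],"twist":0,"fingers":0.42},{"dp":[0,0,0.4],"twist":0,"fingers":0.42},{"dp":[0,0,0.4],"twist":0,"fingers":0.42}]'
```

```text
time_s: 6.62
tool_pos: [0.4054, -0.1598, -0.0137]
tool_rot: [-180.0, 0.0, 82.3]
force: [0.2, 0.3, 0.4]
grip_width: 0.0365
grasp_force: 0.0
time_s: 7.0
tool_pos: [0.4056, -0.1598, -0.0175]
tool_rot: [-180.0, 0.0, 82.3]
force: [-0.1, 0.3, -0.3]
grip_width: 0.0369
grasp_force: 0.0
```

```bash
python3 -m jog '[{"dp":[0,0,0.15],"twist":0,"fingers":0.42},{"dp":[0,0,0.3],"twist":0,"fingers":0.42},{"dp":[0,0,0.3],"twist":0,"fingers":0.42}]'
```

```text
time_s: 7.38
tool_pos: [0.4056, -0.1597, -0.0204]
tool_rot: [-180.0, -0.0, 82.3]
force: [0.9, -0.1, 0.6]
grip_width: 0.0364
grasp_force: 0.0
```

```bash
python3 -m jog '[{"dp":[0,0,0.15],"twist":0,"fingers":0.42},{"dp":[0,0,0.3],"twist":0,"fingers":0.42},{"dp":[0,0,0.3],"twist":0,"fingers":0.42}]'
```

```text
time_s: 7.75
tool_pos: [0.4056, -0.1597, -0.0235]
tool_rot: [-180.0, 0.0, 82.3]
force: [0.2, 0.2, -0.0]
grip_width: 0.0369
grasp_force: 0.0
```

```bash
python3 -m jog '[{"dp":[0,0,0.15],"twist":0,"fingers":0.42},{"dp":[0,0,0.3],"twist":0,"fingers":0.42},{"dp":[0,0,0.3],"twist":0,"fingers":0.42}]'
```

```text
time_s: 8.12
tool_pos: [0.4058, -0.1597, -0.0255]
tool_rot: [-179.9, -0.1, 82.3]
force: [-3.9, 1.7, 13.6]
grip_width: 0.0364
grasp_force: 6.9
```

The tips are 25 mm above the reported TCP: contact came at -0.025. I'll redo the handle with that offset.

```bash
python3 -m jog '[{"dp":[0,0,-4],"twist":0,"fingers":0.42},{"dp":[0,0,-9],"twist":0,"fingers":0.42},{"dp":[0,2,-13],"twist":0,"fingers":0.42},{"dp":[0,6.5,-13],"twist":0,"fingers":0.42},{"dp":[-0.1,11,-13],"twist":0,"fingers":0.42},{"dp":[-0.2,15,-13],"twist":0,"fingers":0.42},{"dp":[-0.25,17.4,-13],"twist":0,"fingers":0.42},{"dp":[-0.25,17.4,-13],"twist":0,"fingers":0.42}]'
python3 -c "
from h import *
go([.578,-.1855,.035],82.3)"
```

```text
time_s: 9.12
tool_pos: [0.5787, -0.1857, 0.1029]
tool_rot: [-179.9, 0.1, 82.4]
force: [-1.0, -0.3, -0.0]
grip_width: 0.0366
grasp_force: 0.0
dp [ 0.03 -0.06  6.79] twist 0.07 now [ 0.5787 -0.1857  0.1029] [-1.799e+02  1.000e-01  8.240e+01] t 9.12 q [-30.  25.  58.  98. -23.  70.  26.]
```

```bash
python3 -m jog '[{"dp":[0,-0.05,2],"twist":0,"fingers":0.42},{"dp":[0,-0.05,4],"twist":0,"fingers":0.42},{"dp":[0,-0.05,5.5],"twist":0,"fingers":0.42},{"dp":[0,-0.05,6.8],"twist":0,"fingers":0.42},{"dp":[0,-0.05,6.8],"twist":0,"fingers":0.42}]'
python3 -m jog '[{"dp":[0,-0.5,0],"twist":0,"fingers":0.42},{"dp":[0,-1.3,0],"twist":0,"fingers":0.42},{"dp":[0,-2.5,0],"twist":0,"fingers":0.42},{"dp":[0,-4,0],"twist":0,"fingers":0.42}]'
```

```text
time_s: 9.75
tool_pos: [0.5764, -0.185, 0.0345]
tool_rot: [-179.9, -0.0, 82.3]
force: [-0.1, -0.7, 0.4]
grip_width: 0.0364
grasp_force: 0.0
time_s: 10.25
tool_pos: [0.5378, -0.18, 0.0364]
tool_rot: [179.9, -0.0, 82.3]
force: [4.2, -0.2, 3.1]
grip_width: 0.037
grasp_force: 1.5
```

```bash
python3 -m jog '[{"dp":[0,-2,0],"twist":0,"fingers":0.42},{"dp":[0,-4,0],"twist":0,"fingers":0.42},{"dp":[0,-6,0],"twist":0,"fingers":0.42},{"dp":[0,-8,0],"twist":0,"fingers":0.42},{"dp":[0,-10,0],"twist":0,"fingers":0.42},{"dp":[0,-11.5,0],"twist":0,"fingers":0.42},{"dp":[0,-12,0],"twist":0,"fingers":0.42}]'
python3 -m jog '[{"dp":[0,-0.3,0],"twist":0,"fingers":0.42},{"dp":[0,-0.6,0],"twist":0,"fingers":0.42},{"dp":[0,-0.9,0],"twist":0,"fingers":0.42}]'
```

```text
time_s: 11.12
tool_pos: [0.4174, -0.1633, 0.0352]
tool_rot: [-180.0, -0.1, 82.4]
force: [2.3, -0.4, -1.8]
grip_width: 0.0364
grasp_force: 1.1
time_s: 11.5
tool_pos: [0.4125, -0.1631, 0.0362]
tool_rot: [179.7, 0.1, 82.3]
force: [12.0, 0.0, -7.2]
grip_width: 0.0365
grasp_force: 5.8
```

```bash
python3 -m jog '[{"dp":[0,-0.3,0],"twist":0,"fingers":0.42},{"dp":[0,-0.3,0],"twist":0,"fingers":0.42}]'
python3 -m jog '[{"dp":[0,0.9,0],"twist":0,"fingers":0.42},{"dp":[0,0.9,-4],"twist":0,"fingers":0.42},{"dp":[0,0.9,-9],"twist":0,"fingers":0.7},{"dp":[0,0.9,-13],"twist":0,"fingers":1},{"dp":[2,0.9,-14],"twist":0,"fingers":1}]'
python3 -c "
from h import *
go([.50,.24,.175],85.)
go([.556,.237,.05],85.)"
```

```text
time_s: 11.75
tool_pos: [0.4126, -0.1634, 0.037]
tool_rot: [179.3, 0.1, 82.4]
force: [14.9, -1.4, -10.8]
grip_width: 0.0369
grasp_force: 7.4
time_s: 12.38
tool_pos: [0.4192, -0.1454, 0.1782]
tool_rot: [179.8, -0.0, 82.1]
force: [1.2, 0.4, -0.5]
grip_width: 0.0585
grasp_force: 0.0
dp [39.28  2.73  0.34] twist -2.86 now [ 0.4192 -0.1454  0.1782] [179.8  -0.   82.1] t 12.38 q [-45. -16.  53. 114.  13.  76.  -4.]
dp [39.75  8.28 12.86] twist -2.86 now [ 0.4192 -0.1454  0.1782] [179.8  -0.   82.1] t 12.38 q [-45. -16.  53. 114.  13.  76.  -4.]
```

```bash
python3 -m jog '[{"dp":[5,1,0],"twist":-10,"fingers":0.6},{"dp":[10,2,0],"twist":-20,"fingers":0.6},{"dp":[15.5,3,0],"twist":-30,"fingers":0.6},{"dp":[21,4,0],"twist":-40,"fingers":0.6},{"dp":[26,5,0],"twist":-50,"fingers":0.6},{"dp":[31,6.5,0],"twist":-60,"fingers":0.6},{"dp":[36,8,0],"twist":-70,"fingers":0.6},{"dp":[39.5,10,0],"twist":-80,"fingers":0.6}]'
python3 -m jog '[{"dp":[0,0,0],"twist":-10,"fingers":0.6},{"dp":[0,0,0],"twist":-12,"fingers":0.6}]'
python3 -c "
from h import *
go([.575,.236,.175],175.)
snap('wrist','w2')"
```

```text
time_s: 13.38
tool_pos: [0.5696, 0.237, 0.1742]
tool_rot: [-179.8, -0.1, 162.8]
force: [-0.8, -0.1, -0.5]
grip_width: 0.0521
grasp_force: 0.0
time_s: 13.62
tool_pos: [0.5699, 0.2336, 0.1745]
tool_rot: [-179.8, -0.1, 174.3]
force: [1.0, -0.5, 0.6]
grip_width: 0.052
grasp_force: 0.0
dp [-0.49  0.29 -0.05] twist -0.68 now [0.5699 0.2336 0.1745] [-1.798e+02 -1.000e-01  1.743e+02] t 13.62 q [-60.  18.  43.  91. -12.  76.  69.]
```

View pics/w2.png

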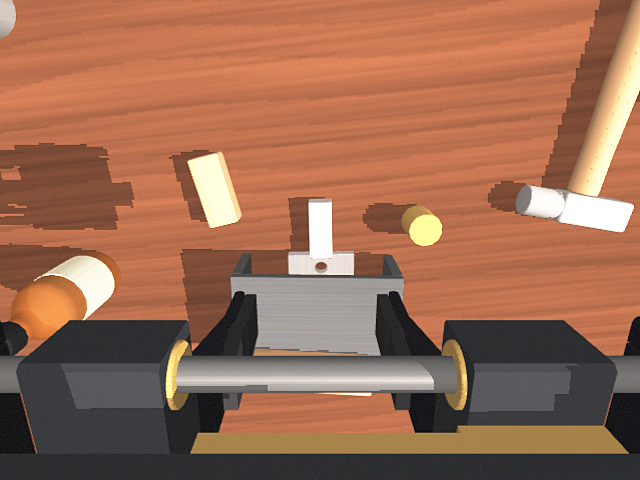

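The wrist view shows the tab from its tip at (320,199) to its root at (320,253), with the weight at (422,226) and the wedge at (214,190). The thin hole shows at (321,267).

Run:
```python
from h import *
c=load('w2')
a,b=w(c,319.5,203,.018),w(c,320.5,252,.018); print(a,b,np.degrees(np.arctan2(*(b-a)[1::-1])))
e,f=w(c,289,253,.01),w(c,354,252,.01);print(e,f,np.linalg.norm(e-f),'edge yaw',np.degrees(np.arctan2(*(f-e)[:2]))*-1)
print('hole',w(c,321,266,.01))
g,h=w(c,232,276,.058),w(c,402,276,.058);print('rackfront',g,h,-np.degrees(np.arctan2(*(h-g)[:2])))
print('weight',w(c,422,227,.035),'wedge',[w(c,x,y,.022).round(3) for x,y in((189,161),(219,152),(241,219),(211,227))])
go([.57,.234,-.0225],175)
```

```text
[0.55930477 0.23636645 0.018     ] [0.60338852 0.23293408 0.018     ] -4.452073087706867
[0.60425507 0.20417527 0.01      ] [0.60913677 0.26294505 0.01      ] 0.058972176772266925 edge yaw -4.74836415505536
hole [0.61968333 0.23186469 0.01      ]
rackfront [0.60285354 0.16168244 0.058     ] [0.61625913 0.29672272 0.058     ] -5.669239488904874
weight [0.58413973 0.31887758 0.035     ] wedge [array([0.513, 0.134, 0.022]), array([0.508, 0.159, 0.022]), array([0.566, 0.168, 0.022]), array([0.57 , 0.142, 0.022])]
dp [-0.02  0.11 19.75] twist -0.73 now [0.57   0.2333 0.175 ] [-1.799e+02 -1.000e-01  1.743e+02] t 13.68 q [-60.  18.  43.  91. -12.  76.  69.]
```

```bash
python3 -m jog '[{"dp":[0,0.2,4],"twist":-1,"fingers":0.6},{"dp":[0,0.2,9],"twist":-1,"fingers":0.6},{"dp":[0,0.2,13.5],"twist":-1,"fingers":0.6},{"dp":[0,0.2,17],"twist":-1,"fingers":0.6},{"dp":[0,0.2,19],"twist":-1,"fingers":0.6},{"dp":[0,0.2,19.6],"twist":-1,"fingers":0.6},{"dp":[0,0.2,19.6],"twist":-1,"fingers":0.4},{"dp":[0,0.2,19.6],"twist":-1,"fingers":0}]' 25
python3 -m jog '[{"dp":[0,0,0],"twist":0,"fingers":0},{"dp":[0,0,0],"twist":0,"fingers":0},{"dp":[0,0,0],"twist":0,"fingers":0}]' 25
```

```text
time_s: 14.68
tool_pos: [0.5717, 0.2367, -0.0188]
tool_rot: [179.9, 0.1, 175.3]
force: [0.4, -0.2, 0.4]
grip_width: 0.0396
grasp_force: 0.0
time_s: 15.05
tool_pos: [0.5709, 0.2365, -0.0197]
tool_rot: [180.0, 0.0, 175.3]
force: [-0.9, 0.7, 3.7]
grip_width: 0.0196
grasp_force: 25.0
```

```bash
python3 -m jog '[{"dp":[0.8,0,0],"twist":0,"fingers":0},{"dp":[2.5,0,0],"twist":0,"fingers":0},{"dp":[4.5,0,0],"twist":0,"fingers":0},{"dp":[7,0,0],"twist":0,"fingers":0},{"dp":[9.5,0,0],"twist":0,"fingers":0},{"dp":[12,0,0],"twist":0,"fingers":0},{"dp":[13.5,0,0],"twist":0,"fingers":0},{"dp":[14,0,0],"twist":0,"fingers":0}]'
python3 -m jog '[{"dp":[0,0,0],"twist":0,"fingers":0}]'
```

```text
time_s: 16.05
tool_pos: [0.4311, 0.2483, -0.0198]
tool_rot: [179.9, 0.1, 175.4]
force: [2.6, 0.1, 2.7]
grip_width: 0.0199
grasp_force: 25.0
time_s: 16.18
tool_pos: [0.4307, 0.2483, -0.0198]
tool_rot: [179.9, -0.0, 175.3]
force: [-0.9, 0.3, 7.4]
grip_width: 0.0195
grasp_force: 25.0
```

```bash
python3 -m jog '[{"dp":[0,0,0],"twist":0,"fingers":0.5},{"dp":[0,0,0],"twist":0,"fingers":0.5},{"dp":[0,0,0],"twist":0,"fingers":0.5},{"dp":[0,0,-4],"twist":0,"fingers":0.5},{"dp":[0,0,-9],"twist":0,"fingers":0.5},{"dp":[-3,0,-13],"twist":0,"fingers":0.5},{"dp":[-6,0,-15],"twist":0,"fingers":0.5},{"dp":[-7.8,0,-15],"twist":0,"fingers":0.5}]'
python3 -m jog '[{"dp":[0,0,0],"twist":0,"fingers":0.5}]'
python3 -c "
from h import *
snap('wrist','w3');go([.509,.243,.12],175.3)
snap('top','t3')"
```

```text
time_s: 17.18
tool_pos: [0.5111, 0.2416, 0.1316]
tool_rot: [179.9, 0.2, 175.3]
force: [-0.9, -0.0, -0.8]
grip_width: 0.0438
grasp_force: 0.0
time_s: 17.3
tool_pos: [0.5095, 0.2405, 0.1295]
tool_rot: [-179.9, 0.0, 175.2]
force: [-0.6, -0.5, -1.5]
grip_width: 0.0435
grasp_force: 0.0
dp [-0.05  0.23  0.9 ] twist -0.04 now [0.5083 0.2407 0.129 ] [-1.799e+02 -1.000e-01  1.753e+02] t 17.35 q [-68.  13.  45. 102. -10.  69.  66.]
```

View pics/w3.png

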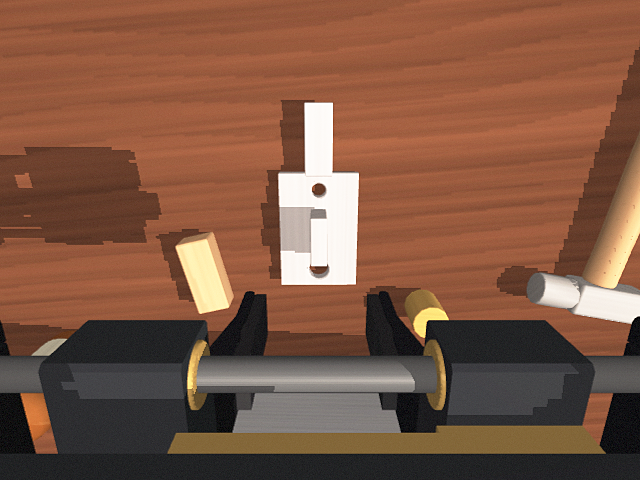

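The wrist view shows the plate flat on the open bench, with base corners (279,173), (357,172), (281,285) and (357,285), and the rib top at u 311–328. The rack is well behind it. Before picking up the plate I'll look at the seat.

Run:
```python
from h import *
c=load('w3')
P=[w(c,*q,.01) for q in((279,173),(357.5,172.5),(280.5,285),(357,285))]
print(np.round(P,4),'centre',np.mean(P,0),'yaw',np.degrees(np.arctan2(*((P[2]+P[3]-P[0]-P[1])[1::-1]))),np.linalg.norm(P[2]-P[0]),np.linalg.norm(P[0]-P[1]))
print('tab tip',w(c,318.5,103,.018),'thin hole',w(c,318.5,190,.01),'rib top fr',w(c,319.5,210,.04),w(c,319.5,240,.04))
go([.58,-.187,.17],172.5)
```

```text
[[0.466  0.2156 0.01  ]
 [0.4706 0.2738 0.01  ]
 [0.5562 0.2067 0.01  ]
 [0.5614 0.2686 0.01  ]] centre [0.51353779 0.24116789 0.01      ] yaw -4.497069020668476 0.09059349353127383 0.058421496315565695
tab tip [0.41949712 0.248941   0.018     ] thin hole [0.48121666 0.24384926 0.01      ] rib top fr [0.4896152  0.24372402 0.04      ] [0.51125536 0.24194376 0.04      ]
dp [-10.7  -42.07  -4.08] twist 2.81 now [0.5077 0.241  0.1289] [-1.799e+02 -1.000e-01  1.753e+02] t 17.4 q [-68.  13.  45. 102. -10.  69.  66.]
```

```bash
python3 -m jog '[{"dp":[-1,-4,-3],"twist":0,"fingers":0.5},{"dp":[-2.5,-9.5,-6],"twist":0,"fingers":0.5},{"dp":[-4,-15,-6],"twist":0,"fingers":0.5},{"dp":[-5.5,-20.5,-6],"twist":0,"fingers":0.5},{"dp":[-7,-26,-6],"twist":0,"fingers":0.5},{"dp":[-8.5,-31.5,-6],"twist":0,"fingers":0.5},{"dp":[-10,-37,-6],"twist":1.5,"fingers":0.5},{"dp":[-10.7,-42,-6],"twist":2.8,"fingers":0.5}]'
python3 -m jog '[{"dp":[0,0,0],"twist":0,"fingers":0.5}]'
python3 -c "
from h import *
c=snap('wrist','w4');go([.5135,.2415,.13],175.4)"
```

```text
time_s: 18.4
tool_pos: [0.5807, -0.1867, 0.189]
tool_rot: [179.9, -0.1, 172.5]
force: [0.6, 0.5, -0.3]
grip_width: 0.0438
grasp_force: 0.0
time_s: 18.52
tool_pos: [0.5787, -0.1914, 0.1893]
tool_rot: [-179.9, -0.1, 172.0]
force: [0.0, 0.2, -1.2]
grip_width: 0.0435
grasp_force: 0.0
dp [12.32 41.65  5.93] twist -3.13 now [ 0.5796 -0.1878  0.1891] [ 1.800e+02 -1.000e-01  1.723e+02] t 18.57 q [-31.  21.  59.  92. -18.  78. 112.]
```

View pics/w4.png

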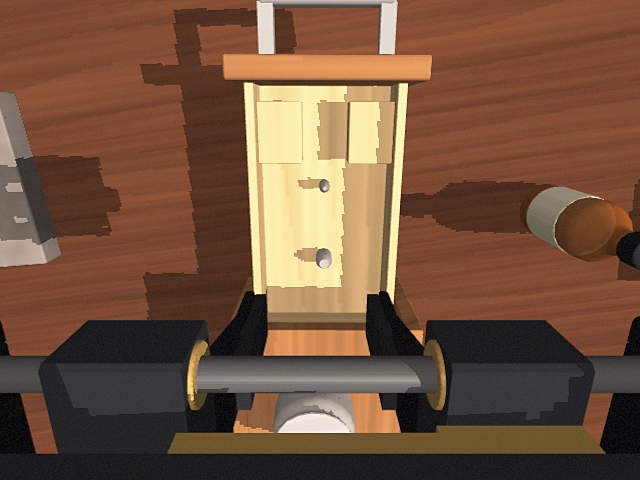

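The wrist view shows the tray out, with the thin pin at (324,186), the thick pin at (323,258) and the two blocks at (280,132) and (370,132). I'll locate the pins by colour.

Run:
```python
from h import *
c=load('w4')
hsv=cv2.cvtColor(c['pixels'],cv2.COLOR_BGR2HSV); m=(hsv[...,1]<70)
P=cloud(c)
for n,(a,b,d,e) in {'thin':(312,336,172,200),'thick':(308,340,240,275)}.items():
    vv,uu=np.nonzero(m[d:e,a:b]); vv+=d;uu+=a
    print(n,len(uu),uu.min(),uu.max(),vv.min(),vv.max(),uu.mean(),vv.mean())
    q=P[vv,uu]; print('z',np.percentile(q[:,2],[5,50,95]).round(4), 'mean xy of top', q[q[:,2]>.044][:,:2].mean(0).round(4))
    # top disc: last rows near; centreline at mid height
    print(' at mid height .041:',w(c,uu.mean(),vv.mean(),.041).round(4))
print('panel inner/outer', w(c,225,80,.09),w(c,430,80,.09))
print('tray side walls tops', [w(c,x,y,.066).round(4) for x,y in((249,120),(255,280),(402,120),(393,280))])
print('handle',w(c,327,2,.081))
```

```text
thin 109 319 329 179 197 323.7889908256881 185.71559633027522
z [0.0307 0.0467 0.0519] mean xy of top [ 0.5508 -0.1819]
 at mid height .041: [ 0.5527 -0.1824  0.041 ]
thick 263 316 337 248 273 323.5703422053232 258.15209125475286
z [0.0316 0.0469 0.0519] mean xy of top [ 0.614 -0.191]
 at mid height .041: [ 0.6154 -0.1911  0.041 ]
panel inner/outer [ 0.46675323 -0.23639943  0.09      ] [ 0.4854123  -0.10431634  0.09      ]
tray side walls tops [array([ 0.4934, -0.2295,  0.066 ]), array([ 0.6175, -0.2484,  0.066 ]), array([ 0.5089, -0.1196,  0.066 ]), array([ 0.6332, -0.1365,  0.066 ])]
handle [ 0.42961199 -0.16426669  0.081     ]
```

```bash
python3 -m jog '[{"dp":[1.5,5,0],"twist":0,"fingers":0.5},{"dp":[3,10.5,0],"twist":0,"fingers":0.5},{"dp":[4.7,16,0],"twist":0,"fingers":0.5},{"dp":[6.3,21.5,0],"twist":-1,"fingers":0.5},{"dp":[8,27,0],"twist":-2,"fingers":0.5},{"dp":[9.7,32.5,0],"twist":-3.1,"fingers":0.5},{"dp":[11.3,38,2],"twist":-3.1,"fingers":0.5},{"dp":[12.3,41.6,6],"twist":-3.1,"fingers":0.5}]'
python3 -m jog '[{"dp":[0,0,0],"twist":0,"fingers":0.5},{"dp":[0,0,0],"twist":0,"fingers":0.5}]'
python3 -c "
from h import *
go([.5135,.2415,-.0097],175.4)"
```

```text
time_s: 19.58
tool_pos: [0.5113, 0.2496, 0.1302]
tool_rot: [179.7, 0.0, 176.1]
force: [0.1, -0.1, -0.1]
grip_width: 0.0433
grasp_force: 0.0
time_s: 19.82
tool_pos: [0.5124, 0.2431, 0.1298]
tool_rot: [-180.0, -0.0, 175.7]
force: [-0.6, 0.2, 0.3]
grip_width: 0.0435
grasp_force: 0.0
dp [-0.12 -0.14 13.95] twist 0.34 now [0.5124 0.2431 0.1298] [-180.    -0.   175.7] t 19.82 q [-70.  14.  49. 102. -11.  69.  67.]
```

```bash
python3 -m jog '[{"dp":[-0.1,-0.15,4],"twist":0.3,"fingers":0.5},{"dp":[-0.1,-0.15,8],"twist":0.3,"fingers":0.5},{"dp":[-0.1,-0.15,11.5],"twist":0.3,"fingers":0.5},{"dp":[-0.1,-0.15,13.4],"twist":0.3,"fingers":0.5},{"dp":[-0.1,-0.15,13.9],"twist":0.3,"fingers":0.5},{"dp":[-0.1,-0.15,13.9],"twist":0.3,"fingers":0.5},{"dp":[-0.1,-0.15,13.9],"twist":0.3,"fingers":0},{"dp":[-0.1,-0.15,13.9],"twist":0.3,"fingers":0}]' 40
python3 -m jog '[{"dp":[0,0,0],"twist":0,"fingers":0},{"dp":[0,0,0],"twist":0,"fingers":0},{"dp":[0,0,0],"twist":0,"fingers":0},{"dp":[0,0,0],"twist":0,"fingers":0}]' 40
```

```text
time_s: 20.82
tool_pos: [0.5148, 0.2414, -0.0084]
tool_rot: [179.9, 0.1, 175.3]
force: [-0.5, 0.2, 1.2]
grip_width: 0.0306
grasp_force: 0.0
time_s: 21.32
tool_pos: [0.5143, 0.2412, -0.0091]
tool_rot: [180.0, 0.0, 175.3]
force: [-0.9, 0.4, 2.1]
grip_width: 0.0119
grasp_force: 40.0
```

```bash
python3 -m jog '[{"dp":[0,0,-1],"twist":0,"fingers":0},{"dp":[0,0,-3.5],"twist":0,"fingers":0},{"dp":[0,0,-7],"twist":0,"fingers":0},{"dp":[0,0,-11],"twist":0,"fingers":0},{"dp":[0,0,-15],"twist":0,"fingers":0},{"dp":[0,0,-17],"twist":0,"fingers":0},{"dp":[0,0,-17.5],"twist":0,"fingers":0}]'
python3 -c "
from h import *
go([.5845,-.187,.165],171.9)"
```

```text
time_s: 22.2
tool_pos: [0.5144, 0.2411, 0.1664]
tool_rot: [179.9, 0.0, 175.3]
force: [-0.1, 0.2, -2.2]
grip_width: 0.012
grasp_force: 40.0
dp [-10.47 -42.09   0.1 ] twist 3.43 now [0.5144 0.2411 0.1664] [179.9   0.  175.3] t 22.2 q [-72.  12.  50.  99. -10.  73.  66.]
```

```bash
python3 -m jog '[{"dp":[-0.5,-3,0],"twist":0,"fingers":0},{"dp":[-2,-8,0],"twist":0.5,"fingers":0},{"dp":[-3.5,-14,0],"twist":1,"fingers":0},{"dp":[-5,-20,0],"twist":1.5,"fingers":0},{"dp":[-6.5,-26,0],"twist":2,"fingers":0},{"dp":[-8,-32,0],"twist":2.5,"fingers":0},{"dp":[-9.5,-38,0],"twist":3,"fingers":0},{"dp":[-10.5,-42.1,0],"twist":3.4,"fingers":0}]'
python3 -m jog '[{"dp":[0,0,0],"twist":0,"fingers":0},{"dp":[0,0,2],"twist":0,"fingers":0},{"dp":[0,0,4],"twist":0,"fingers":0},{"dp":[0,0,5],"twist":0,"fingers":0},{"dp":[0,0,5],"twist":0,"fingers":0}]'
python3 -c "
from h import *
snap('wrist','w5');go([.5845,-.187,.04],171.9)"
```

```text
time_s: 23.2
tool_pos: [0.583, -0.1905, 0.1638]
tool_rot: [-179.9, -0.2, 171.7]
force: [0.4, 0.4, -1.8]
grip_width: 0.0115
grasp_force: 40.0
time_s: 23.82
tool_pos: [0.5838, -0.186, 0.1143]
tool_rot: [180.0, -0.1, 172.0]
force: [0.0, 0.2, -2.4]
grip_width: 0.0116
grasp_force: 40.0
dp [-0.02 -0.04  7.53] twist 0.08 now [ 0.5844 -0.1866  0.1153] [180.  -0. 172.] t 23.88 q [-30.  25.  58.  96. -22.  71. 115.]
```

View pics/w5.png

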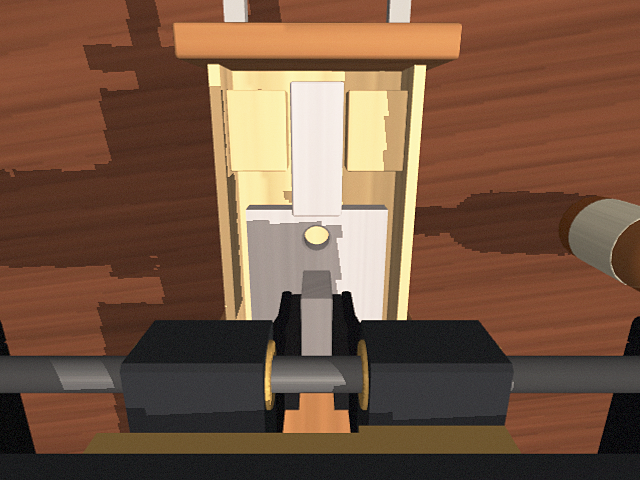

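The held plate is parallel to the tray, with the thin hole at (317,235) and the plate's front edge from (247,207) to (386,207). I'll check its pose against the seat.

Run:
```python
from h import *
c=load('w5')
h=w(c,317,235,.1344);a,b=w(c,247,208,.1344),w(c,386.5,208,.1344)
t=(w(c,292.5,82,.1424)+w(c,342.5,82,.1424))/2
print('hole',h,'edge mid',(a+b)/2,'len',np.linalg.norm(a-b),'yaw',-np.degrees(np.arctan2(*(b-a)[:2])),'tab tip',t)
y=np.radians(-8.1);X=np.array([np.cos(y),np.sin(y),0])
for p,d in((h,32),((a+b)/2,45),(t,95)): print('origin est',(p+d/1000*X).round(4))
go([.5845,-.187,.04],171.9)
```

```text
hole [ 0.54923441 -0.18136097  0.1344    ] edge mid [ 0.53759708 -0.17982429  0.1344    ] len 0.058138923088895206 yaw -8.060550183140077 tab tip [ 0.48965824 -0.17279839  0.1424    ]
origin est [ 0.5809 -0.1859  0.1344]
origin est [ 0.5821 -0.1862  0.1344]
origin est [ 0.5837 -0.1862  0.1424]
dp [-0.02 -0.04  7.53] twist 0.08 now [ 0.5844 -0.1866  0.1153] [180.  -0. 172.] t 23.88 q [-30.  25.  58.  96. -22.  71. 115.]
```

```bash
python3 -m jog '[{"dp":[-0.1,0,1.5],"twist":0.1,"fingers":0},{"dp":[-0.1,0,3.5],"twist":0.1,"fingers":0},{"dp":[-0.1,0,5.5],"twist":0.1,"fingers":0},{"dp":[-0.1,0,6.6],"twist":0.1,"fingers":0},{"dp":[-0.1,0,6.8],"twist":0.1,"fingers":0},{"dp":[-0.1,0,6.8],"twist":0.1,"fingers":0}]'
python3 -m jog '[{"dp":[0,0,0.2],"twist":0,"fingers":0},{"dp":[0,0,0.4],"twist":0,"fingers":0},{"dp":[0,0,0.6],"twist":0,"fingers":0},{"dp":[0,0,0.6],"twist":0,"fingers":0}]'
python3 -c "
from h import *
print(env.get_obs()['wrist_torque'])"
```

```text
time_s: 24.62
tool_pos: [0.5857, -0.1877, 0.0479]
tool_rot: [-180.0, 0.0, 171.8]
force: [-0.2, 0.7, -2.7]
grip_width: 0.0118
grasp_force: 40.0
time_s: 25.12
tool_pos: [0.5854, -0.1872, 0.0415]
tool_rot: [180.0, -0.0, 171.8]
force: [-0.1, -0.0, -2.6]
grip_width: 0.0117
grasp_force: 40.0
[ 0.01821374 -0.02505941 -0.02045041]
```

```bash
python3 -m jog '[{"dp":[0,0,0.2],"twist":0,"fingers":0},{"dp":[0,0,0.4],"twist":0,"fingers":0},{"dp":[0,0,0.4],"twist":0,"fingers":0}]'
python3 -m jog '[{"dp":[0,0,0.15],"twist":0,"fingers":0},{"dp":[0,0,0.3],"twist":0,"fingers":0},{"dp":[0,0,0.3],"twist":0,"fingers":0}]'
python3 -c "
from h import *
print(env.get_obs()['wrist_torque'])"
```

```text
time_s: 25.5
tool_pos: [0.5853, -0.1873, 0.0374]
tool_rot: [180.0, -0.0, 171.8]
force: [-0.1, -0.0, -2.7]
grip_width: 0.0117
grasp_force: 40.0
time_s: 25.88
tool_pos: [0.5854, -0.1873, 0.0345]
tool_rot: [180.0, -0.0, 171.8]
force: [-0.3, -0.2, -2.8]
grip_width: 0.0117
grasp_force: 40.0
[ 0.01611207 -0.01670097  0.03299255]
```

The plate is past the tapers without contact force, so I'll continue down.

```bash
python3 -m jog '[{"dp":[0,0,0.25],"twist":0,"fingers":0},{"dp":[0,0,0.5],"twist":0,"fingers":0},{"dp":[0,0,0.75],"twist":0,"fingers":0},{"dp":[0,0,0.9],"twist":0,"fingers":0},{"dp":[0,0,0.9],"twist":0,"fingers":0}]'
python3 -m jog '[{"dp":[0,0,0.2],"twist":0,"fingers":0},{"dp":[0,0,0.4],"twist":0,"fingers":0},{"dp":[0,0,0.4],"twist":0,"fingers":0}]'
```

```text
time_s: 26.5
tool_pos: [0.5854, -0.1873, 0.0254]
tool_rot: [180.0, -0.0, 171.8]
force: [0.8, -0.4, -3.6]
grip_width: 0.0115
grasp_force: 40.0
time_s: 26.88
tool_pos: [0.5854, -0.1873, 0.0214]
tool_rot: [180.0, -0.0, 171.8]
force: [0.1, 0.6, -2.7]
grip_width: 0.0113
grasp_force: 40.0
```

```bash
python3 -m jog '[{"dp":[0,0,0.1],"twist":0,"fingers":0},{"dp":[0,0,0.2],"twist":0,"fingers":0},{"dp":[0,0,0.2],"twist":0,"fingers":0}]'
```

```text
time_s: 27.25
tool_pos: [0.5862, -0.1874, 0.0209]
tool_rot: [180.0, 0.1, 171.8]
force: [-1.3, 1.8, 5.1]
grip_width: 0.0119
grasp_force: 40.0
```

It makes contact at the expected floor height, so the plate is seated. I'll release and withdraw.

```bash
python3 -m jog '[{"dp":[0,0,-0.1],"twist":0,"fingers":0.4},{"dp":[0,0,-0.1],"twist":0,"fingers":0.4},{"dp":[0,0,-0.1],"twist":0,"fingers":0.4},{"dp":[0,0,-0.1],"twist":0,"fingers":0.4},{"dp":[0,0,-2],"twist":0,"fingers":0.4},{"dp":[0,0,-6],"twist":0,"fingers":0.4},{"dp":[0,0,-11],"twist":0,"fingers":0.4},{"dp":[0,0,-16],"twist":0,"fingers":0.4}]'
python3 -m jog '[{"dp":[0,0,0],"twist":0,"fingers":0.4},{"dp":[0,0,0],"twist":0,"fingers":0.4}]'
python3 - <<'E'
from h import *
c=snap('wrist','w6');s=snap('side','s6');P=cloud(c)
C,S=c['pixels'],s['pixels']
o=np.zeros((480,640+0,3),np.uint8);o[:]=C
cv2.imwrite('pics/fin.png',np.vstack([C[:320],cv2.resize(S[100:350,220:440],None,fx=1.1,fy=1.1) if 0 else cv2.copyMakeBorder(S[120:390,180:470],0,0,0,350,cv2.BORDER_CONSTANT)]))
E
```

```text
time_s: 28.25
tool_pos: [0.5854, -0.1877, 0.1825]
tool_rot: [180.0, 0.1, 171.8]
force: [1.3, 0.5, -0.2]
grip_width: 0.0348
grasp_force: 0.0
time_s: 28.5
tool_pos: [0.5854, -0.1873, 0.1801]
tool_rot: [180.0, 0.0, 171.8]
force: [0.5, 0.3, 0.1]
grip_width: 0.0349
grasp_force: 0.0
```

View pics/fin.png

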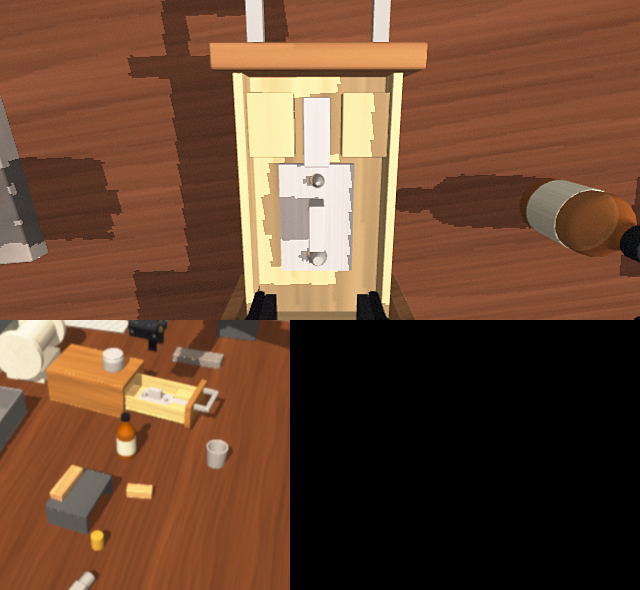

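Both pins show through the plate at (317,180) and (318,258), and the tab lies between the blocks. I'll check that it is flush and the tray is still at its stop.

Run:
```python
from h import *
c=load('w6');P=cloud(c);z=lambda a,b,d,e:np.median(P[d:e,a:b,2]).round(4)
print('plate L,R,tab,floorL', z(284,300,170,190),z(335,348,200,260),z(308,325,105,155),z(262,274,200,250))
for t,ys in(('w4',80),('w6',68)):
    d=load(t); hsv=cv2.cvtColor(d['pixels'],cv2.COLOR_BGR2HSV)
    Q=cloud(d); m=(Q[...,2]>.082)&(Q[...,2]<.098)&(Q[...,0]>.42)&(Q[...,0]<.52)&(Q[...,1]<-.08)&(Q[...,1]>-.26)
    print(t,m.sum(),Q[m][:,:2].mean(0).round(4))
```

```text
plate L,R,tab,floorL 0.0392 0.0392 0.0472 0.0292
w4 5664 [ 0.4683 -0.1694]
w6 6258 [ 0.469 -0.17 ]
```

```bash
python3 -c "
from cell import env
print(env.sign_off())"
```

```text
the job is handed in; nothing more can be done
None
```

The job is handed in: the tray is out at its stop, and the plate lies flush on the tray floor over both pins, tab towards the handle. Other things on the bench look unmoved (hammer and stone not checked closely), and it took about 29 s of the 69 s.

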